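# Lay the bench for sowing

### The arm

A 7-joint arm with a two-finger parallel gripper is mounted at the origin on the work surface. World frame = base frame: x ahead of the robot, y to its left, z up, the work surface at z = 0. Lengths are in m, angles in rad, forces in N, time in s.
With the tool pointing down it reaches from about 0.425 to 1.025 m from the base axis. Payload 9.4 kg.
Tool frame: the origin (TCP) lies where the fingers leave the gripper's body, on its centre line; the fingertips stand 73 mm ahead of it and the grasp point (between the pads) lies 54 mm ahead of it; x points along the fingers, y is the direction in which the jaws open and shut, and the axes are right-handed (so a half turn about x gives the same grasp; the last joint's range is limited). The gripper opens to 85 mm and grips with 20 to 120 N. Pads are 22 mm wide; open, the fingers measure 114 mm over their backs; the gripper's body (76 mm by 85 mm) begins 54 mm behind the grasp point. The pads swing forward as they close: fully open they stand 13 mm farther back than shut.
Start: joints at [1.175, 0.599, -0.003, 1.599, 0.002, 0.943, -0.08], TCP at [0.227, -0.688, 0.304] pointing down, gripper open.
Joint ranges: [-2.57, 2.57], [-0.35, 1.97], [-1.29, 1.29], [0.11, 2.56], [-1.05, 4.19], [0.11, 1.86], [-2.63, 2.63]. Speed limits (rad/s): [2.22, 2.22, 3.01, 3.01, 3.14, 3.14, 3.14].

### API

Orientations are given as a unit quaternion [w, x, y, z].
In Python, from rig import arm gives the robot as it stands.
- The arm moves only by the tool jog_arm, never from a script. Its argument "targets" is a list that holds one entry, the list of rows, each a list of 5 numbers: the finger opening in mm, from 0 to 85.4, then the shift along the world's x, y, z in units of 30 mm (1.0 is 30 mm), then the turn about the world's z in units of 8 degrees (1.0 is 8 degrees). In form: [[[claw, dx, dy, dz, yaw], ...]]. A call has 1 to 20 rows; each row shifts and turns the commanded pose from where the row before left it; what a row does not reach is not made up. A row lasts 1/8 s, in which the tool goes at most 62.5 mm and 10.7 degrees, less where a joint would pass 70% of its speed; a pose out of reach is approached as far as the arm can. A call is refused whole if a number of a shift passes 1 or a number of a turn 1, either way. A call with a gripper value outside its range is refused whole. The fingers move at their own pace and stop on an object; the grip force is fixed at half the most. Time passes only in rows, so rows that do not move let the fingers close. It gives the time, the measured TCP pose, the force and the opening at its end, in the units of the state.
- arm.sense(): the state, without advancing time (a new reading comes with each control period).
- arm.grab_frame(name): name is "scene" or "top" or "wrist"; returns a dict with "color" (400x640x3 uint8, red, green, blue), "mtx" (3x3 intrinsics, pixels), "R" (3x3) and "t" (3): a world point X has camera coordinates R X + t. Camera axes: x right, y down, z forward; pixel columns grow to the right and rows downward; lengths in m; the calibration is good to about 2 mm. A picture is of the moment at which its call begins. There is no depth.
- arm.job_done(): hands the job in, once; it reports no verdict.
The state is a dict: "time": time; "joint_positions": joint angles; "qvel": joint speeds; "effort": joint torques, N m; "position": TCP position; "tool_rot": TCP orientation; "contact_force": force on the tool from outside, world axes, zero at the start; "torque": the same for the moment, N m; "width": opening from 0.0 (shut) to 1.0 (fully open).
Only numpy, scipy, OpenCV 4.12 (cv2) and the standard library are available. Lean on these libraries where they do the work, as an engineer would, in place of code of your own. Each camera call takes 0.05 s, during which the arm holds its last target.

### The job

Lay the bench for sowing: put the seed tin in the middle of the wooden seed box's lid, the blue seed dish beside the black cell tray on the end that faces the seed box, the terracotta saucer at the tray's other end, away from the seeds, with the water glass standing upright in it, and lay the dibber along the tray's long edge nearest the robot, parallel to that edge. Centre dish, saucer and dibber on their sides of the tray, each standing or lying on the bench about 3 cm clear of the tray. Leave the white bowl and the soil blocker where they are.

Things in the scene. Friction and masses are not known exactly. Their poses are not given: they have to be found in the camera images.
- cell_tray: Black plastic seed tray with six empty cells, fixed to the bench. Outside at the rim 90 mm along its x, 132 mm along its y (the long way), 48 mm high. Origin: centre of its underside. Its x points away from the robot (turned up to 15 degrees), so its long edge nearest the robot is at x = -45 mm and its two short ends are at y = +66 and y = -66 mm.
- seed_box: Shut wooden box with a flat mid-brown lid, dark body and brass clasp, fixed to the bench, to the left or right of the cell tray. 100 mm along x, 95 mm along y, 55 mm high to the top of the lid. Origin: centre of its underside. z up.
- saucer: Small terracotta pot saucer, round: 64 mm across the rim, 58 mm across the foot, 14 mm high, wall 4 mm, inner floor 4 mm above the underside and 50 mm across. 60 g. Loose. Origin: centre of its underside, z up.
- glass: Small empty clear drinking glass for water, round, open at the top: 46 mm across the rim, 37 mm across the foot, wall 3 mm, 60 mm high. 110 g. Loose, stands upright. Origin: centre of its underside, z up.
- seed_dish: Small blue ceramic dish for seed, round, empty: 60 mm across the rim, 52 mm across the foot, 28 mm high, wall 4 mm. 80 g. Loose. Origin: centre of its underside, z up.
- seed_tin: Round shut tin with a green lid and bare metal sides: 55 mm across, 42 mm high. 90 g. Loose, stands upright. Origin: centre of its underside, z up.
- dibber: Dibber lying on the bench, 130 mm long along its y: a red square handle 20 x 20 mm from y = -65 to +15 mm, then a brass ferrule and a pointed steel tip out to y = +65 mm. 70 g. Loose. Origin: middle of its length, on the underside, z up; its weight is centred about 15 mm from there towards the handle. It may be gripped across its x at the origin. Either end may point either way.
- bowl: White ceramic bowl, 140 mm across, 65 mm high; not part of the job, leave it alone. Origin: centre of its underside.
- soil_blocker: Steel hand soil blocker, a row of five square moulds 126 mm long (its y) and 34 mm wide with a black handle bar 139 mm up; not part of the job, leave it alone. Origin: centre of its underside.
Not all that is in view belongs to the job. Leave any pink or yellow look-alike of the seed_tin alone.

How it is judged:
At the end, for the whole second after the job is handed in: Tin on the lid, within 15 mm of its middle each way; dish, saucer and dibber on their sides of the tray, 15 to 45 mm clear, centred to 15 mm (dibber 20 mm, parallel to 0.15 rad); glass upright in the saucer, centred to 10 mm; all upright (0.12 rad), released and at rest (linear speed of each of saucer, glass, seed_dish, seed_tin, dibber below 0.02 m/s and angle between each of saucer, glass, seed_dish, seed_tin, dibber's own z axis and vertical below 0.12 rad and x of seed_tin in the frame of seed_box between -0.015 and 0.015 m and y of seed_tin in the frame of seed_box between -0.015 and 0.015 m and z of seed_tin in the frame of seed_box between 0.051 and 0.06 m and x of seed_dish in the frame of cell_tray between -0.015 and 0.015 m and z of seed_dish in the frame of cell_tray between -0.004 and 0.006 m and x of saucer in the frame of cell_tray between -0.015 and 0.015 m and z of saucer in the frame of cell_tray between -0.004 and 0.006 m and ((y of seed_box in the frame of cell_tray above 0 m and y of seed_dish in the frame of cell_tray between 0.111 and 0.141 m and y of saucer in the frame of cell_tray between -0.143 and -0.113 m) or (y of seed_box in the frame of cell_tray below 0 m and y of seed_dish in the frame of cell_tray between -0.141 and -0.111 m and y of saucer in the frame of cell_tray between 0.113 and 0.143 m)) and horizontal distance between glass and saucer below 0.01 m and z of glass in the frame of saucer between 0.001 and 0.009 m and x of dibber in the frame of cell_tray between -0.1 and -0.07 m and y of dibber in the frame of cell_tray between -0.02 and 0.02 m and z of dibber in the frame of cell_tray between -0.004 and 0.006 m and angle between the y axis of dibber and the y axis of cell_tray, either way round below 0.15 rad); the robot touches nothing.
It fails at once if the white bowl is moved by more than 20 mm (distance of bowl from where it was at the start of the episode above 0.02 m).
It fails at once if the soil blocker is moved by more than 20 mm (distance of soil_blocker from where it was at the start of the episode above 0.02 m).
It also fails if it takes over 125 s, if anything falls off the work surface, if the arm or the gripper's body presses on something with over 40 N, if the wrist force passes 120 N, or if a joint passes its speed limit or range.

## Working session

There is one attempt and no reset: what is moved stays moved. The work goes in short steps, Python scripts to look and compute and a tool call to move; the robot and the scene stay as the last step left them, time stands still between calls to the robot, and variables do not carry over. Pictures are saved under pics/ and viewed, and the job is handed in when it is done.

Besides the shell and the picture viewer there is one more tool, called after "Request:" as name(argument=value, ...), one argument or row to a line, values as JSON. jog_arm: Moves the arm, as the interface text tells. Its arguments: {"type":"object","properties":{"targets":{"type":"array","items":{"type":"array","items":{"type":"array","items":{"type":"number"}}}}},"required":["targets"]}

```bash
mkdir -p pics; ls; python3 - <<'E'
from rig import arm
import cv2,numpy as np
s=arm.sense(); print({k:np.round(v,3) for k,v in s.items()})
for n in ["scene","top","wrist"]:
    f=arm.grab_frame(n); cv2.imwrite(f"pics/{n}0.png",f["color"][:,:,::-1]); np.savez(f"pics/{n}0.npz",**f)
    print(n,np.round(f["mtx"],1).tolist(),np.round(f["R"],3).tolist(),np.round(f["t"],3), np.round(-f["R"].T@f["t"],3))
E
```

```text
pics
{'time': np.float64(0.0), 'joint_positions': array([ 1.175,  0.6  , -0.003,  1.6  ,  0.002,  0.943, -0.08 ]), 'qvel': array([ 0.002,  0.   ,  0.001,  0.001, -0.001, -0.   ,  0.   ]), 'effort': array([ 1.0000e-03, -7.7645e+01,  1.5660e+00, -2.5802e+01,  1.2000e-02,
        9.0000e-03, -0.0000e+00]), 'position': array([ 0.227, -0.688,  0.303]), 'tool_rot': array([-0.112, -0.698, -0.113,  0.698]), 'contact_force': array([ 1.003,  0.197, -0.207]), 'torque': array([ 0.039, -0.004,  0.006]), 'width': np.float64(0.997)}
scene [[447.9, 0.0, 318.5], [0.0, 447.9, 203.9], [0.0, 0.0, 1.0]] [[-0.789, 0.614, 0.004], [0.467, 0.603, -0.646], [-0.399, -0.508, -0.763]] [ 0.506 -0.283  1.585] [1.164 0.666 1.024]
top [[404.4, 0.0, 315.3], [0.0, 404.4, 200.5], [0.0, 0.0, 1.0]] [[-0.015, -1.0, 0.01], [-0.992, 0.013, -0.123], [0.123, -0.012, -0.992]] [0.007 0.662 1.004] [0.534 0.01  1.078]
wrist [[346.9, 0.0, 319.4], [0.0, 346.9, 204.2], [0.0, 0.0, 1.0]] [[0.312, -0.95, -0.001], [-0.917, -0.302, 0.26], [-0.247, -0.081, -0.966]] [-0.723 -0.033  0.378] [ 0.289 -0.667  0.373]
```

View pics/top0.png

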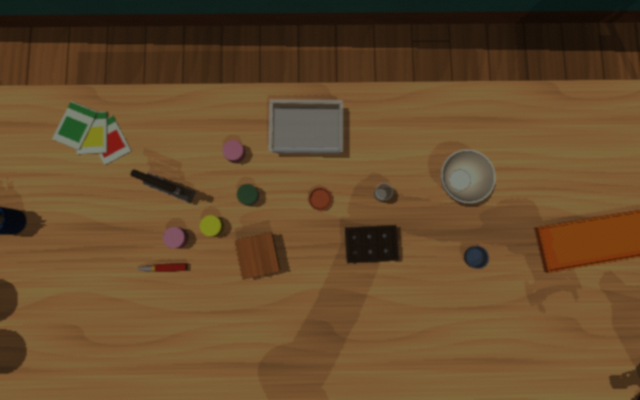

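View pics/scene0.png

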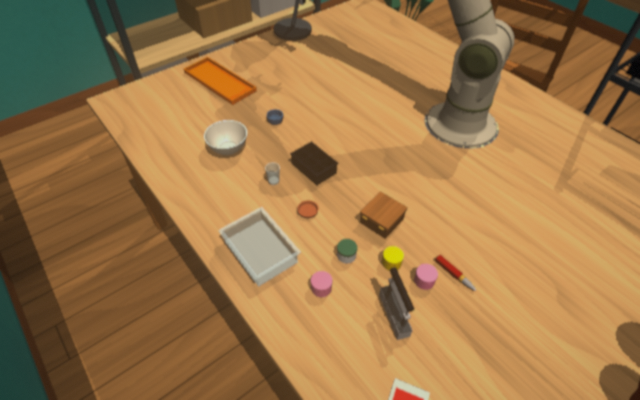

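View pics/wrist0.png

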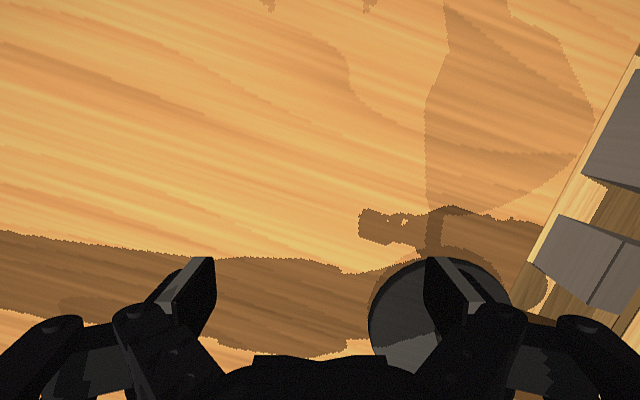

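```bash
cat > h.py <<'E'
import numpy as np,cv2
def load(p): return dict(np.load(p))
def grab(name,tag):
    from rig import arm
    f=arm.grab_frame(name); cv2.imwrite(f"pics/{tag}.png",f["color"][:,:,::-1]); np.savez(f"pics/{tag}.npz",**f); return f
def ray(f,uv):
    d=np.linalg.solve(f["mtx"],np.array([uv[0],uv[1],1.])); d=f["R"].T@d; return -f["R"].T@f["t"], d/np.linalg.norm(d)
def onz(f,uv,z):
    o,d=ray(f,uv); return o+d*(z-o[2])/d[2]
def tri(obs):
    A=np.zeros((3,3));b=np.zeros(3);R=[]
    for f,uv in obs:
        o,d=ray(f,uv);P=np.eye(3)-np.outer(d,d);A+=P;b+=P@o;R.append((o,P))
    X=np.linalg.solve(A,b); return X,[np.linalg.norm(P@(X-o)) for o,P in R]
def proj(f,X):
    c=f["R"]@np.asarray(X,float)+f["t"]; p=f["mtx"]@c; return p[:2]/p[2]
def mask(f,hlo,hhi,smin,vmin,vmax=255,smax=255):
    h=cv2.cvtColor(f["color"],cv2.COLOR_RGB2HSV)
    return cv2.inRange(h,(hlo,smin,vmin),(hhi,smax,vmax))
def blobs(m,amin=40,roi=None):
    if roi is not None:
        k=np.zeros_like(m);x0,y0,x1,y1=roi;k[y0:y1,x0:x1]=255;m=m&k
    cs,_=cv2.findContours(m,cv2.RETR_EXTERNAL,cv2.CHAIN_APPROX_NONE)
    return sorted([c for c in cs if cv2.contourArea(c)>=amin],key=cv2.contourArea,reverse=True)
def crop(f,x0,y0,x1,y1,s,tag):
    c=f["color"][y0:y1,x0:x1,::-1]; cv2.imwrite(f"pics/{tag}.png",cv2.resize(c,None,fx=s,fy=s,interpolation=cv2.INTER_CUBIC))
E
python3 - <<'E'
from h import *
t=load("pics/top0.npz");s=load("pics/scene0.npz")
crop(t,130,130,330,290,4,"c_top_l");crop(t,300,130,500,290,4,"c_top_r");crop(s,200,90,400,240,4,"c_sc_l");crop(s,290,180,490,330,4,"c_sc_r")
for n,uv in dict(tin=(248,194),box=(260,255),tray=(372,244),dish=(476,257),sauc=(320,199),glass=(384,193),dib=(163,267),bowl=(468,177)).items():
    print(n,np.round(onz(t,uv,0.03),3))
E
```

```text
tin [0.683 0.173 0.03 ]
box [0.525 0.142 0.03 ]
tray [ 0.548 -0.147  0.03 ]
dish [ 0.511 -0.414  0.03 ]
sauc [ 0.667 -0.015  0.03 ]
glass [ 0.681 -0.183  0.03 ]
dib [0.498 0.388 0.03 ]
bowl [ 0.721 -0.406  0.03 ]
```

View pics/c_top_l.png

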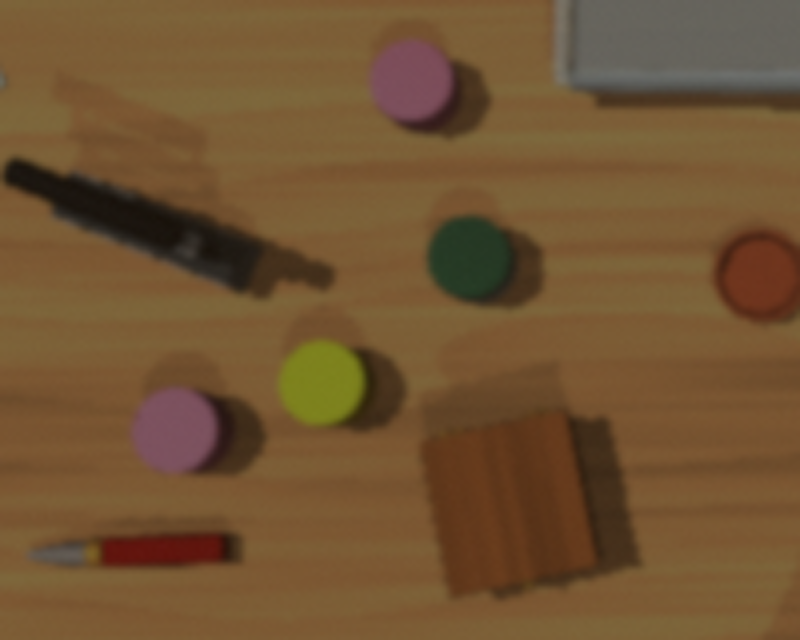

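View pics/c_top_r.png

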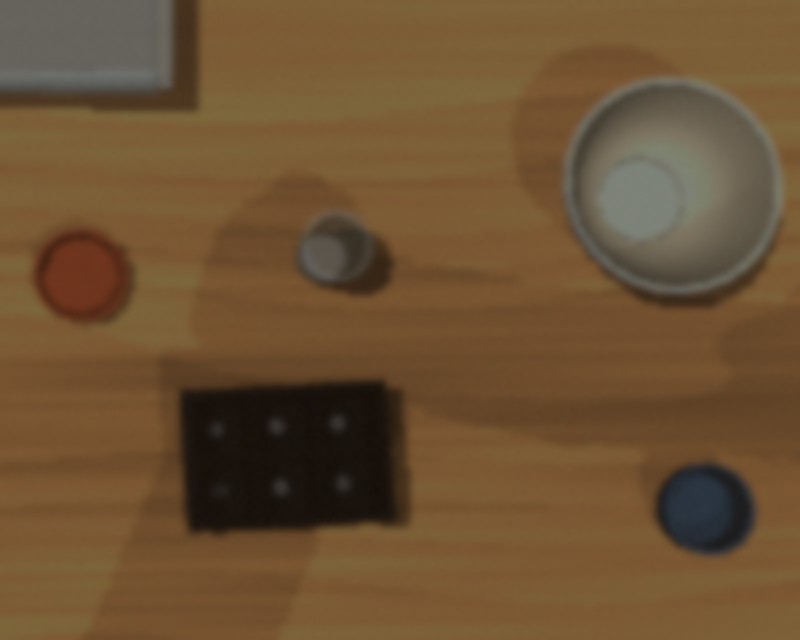

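View pics/c_sc_l.png

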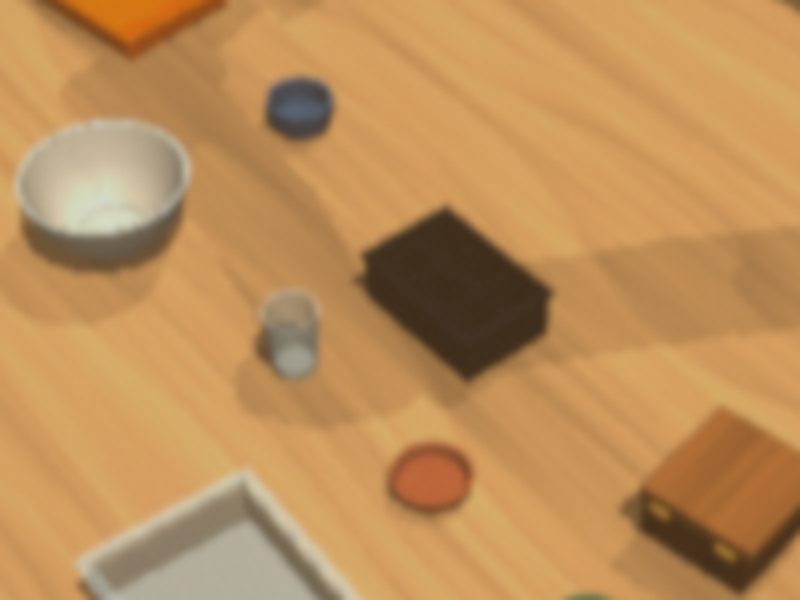

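View pics/c_sc_r.png

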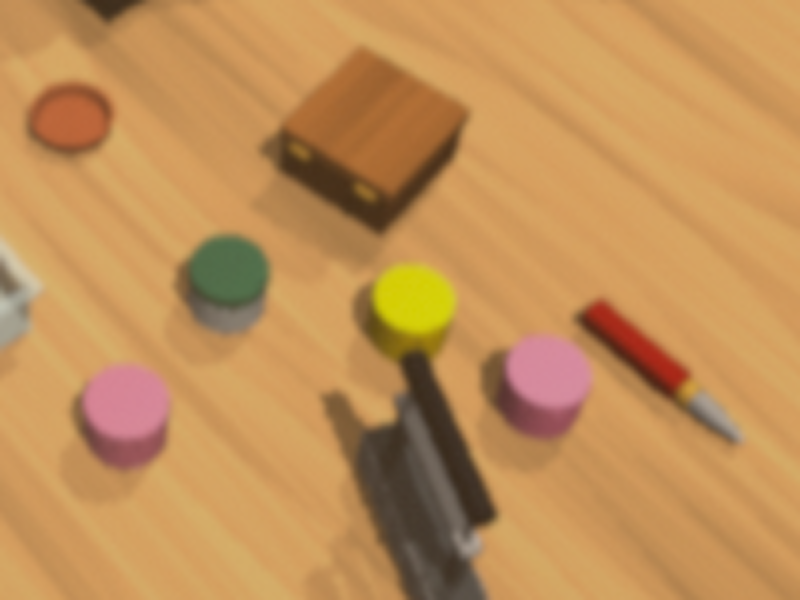

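```bash
python3 - <<'E'
from h import *
t=load("pics/top0.npz");s=load("pics/scene0.npz")
def hsv(f,u,v): return cv2.cvtColor(f["color"],cv2.COLOR_RGB2HSV)[v,u]
for n,a,b in [("green",(248,194),(347,247)),("dish",(475,257),(275,116)),("sauc",(320,199),(307,209)),("dib",(172,267),(447,265)),("lid",(260,255),(383,213)),("tray",(360,240),(313,160)),("wood",(300,300),(500,300))]:
    print(n,hsv(t,*a),hsv(s,*b))
E
```

```text
green [57 94 57] [ 53  80 108]
dish [106  89  66] [107  51 106]
sauc [  9 186 111] [ 10 176 187]
dib [  3 221  97] [  3 215 164]
lid [ 12 184  90] [ 14 176 168]
tray [ 15 149  24] [ 15 142  63]
wood [ 15 153 123] [ 16 140 211]
```

```bash
cat > m.py <<'E'
from h import *
def el(f,m,roi):
    c=blobs(m,20,roi)[0]; h=cv2.convexHull(c); e=cv2.fitEllipse(c); return np.array(e[0]),np.round(e[1],1),cv2.contourArea(c),c
if __name__=="__main__":
    t=load("pics/top0.npz");s=load("pics/scene0.npz")
    for n,rng,rt,rs,z in [("tin",(35,90,50,30),(225,170,275,220),(325,230,370,270),.042),
                        ("dish",(92,130,30,20),(450,235,500,280),(255,100,295,135),.028),
                        ("sauc",(4,12,168,40),(300,180,345,220),(290,195,325,225),.014),
                        ("dib",(0,6,195,40),(130,250,200,285),(425,245,480,295),.02)]:
        a=el(t,mask(t,*rng),rt);b=el(s,mask(s,*rng),rs)
        X,r=tri([(t,a[0]),(s,b[0])])
        print(n,a[0].round(1),a[1],a[2],b[0].round(1),b[1],"tri",X.round(4),np.round(r,4),"topplane",onz(t,a[0],z).round(4),"scene",onz(s,b[0],z).round(4))
    # tray / lid rect
    for n,m,roi,z in [("tray",cv2.inRange(cv2.cvtColor(t["color"],cv2.COLOR_RGB2HSV),(0,0,0),(180,255,36)),(330,215,415,275),.048),("lid",mask(t,9,14,165,60,105),(230,225,285,285),.055)]:
        c=blobs(m,100,roi)[0]; r=cv2.minAreaRect(c); P=np.array([onz(t,p,z) for p in cv2.boxPoints(r)])
        print(n,r,P.round(4).tolist(),P.mean(0).round(4),[np.linalg.norm(P[i]-P[(i+1)%4]).round(4) for i in range(4)])
E
python3 m.py
```

```text
tin [247.3 194.2] [18.6 19.9] 288.5 [346.9 247.5] [15.6 18.4] tri [0.6815 0.1743 0.0364] [0.0003 0.0003] topplane [0.6809 0.1732 0.042 ] scene [0.684  0.1773 0.042 ]
dish [474.4 256.6] [17.5 18.6] 253.5 [274.3 116.9] [ 4.9 10.4] tri [ 0.5131 -0.416   0.0179] [0.0013 0.0013] topplane [ 0.5124 -0.411   0.028 ] scene [ 0.5204 -0.4064  0.028 ]
sauc [320.  198.3] [22.1 22.9] 394.5 [307.4 209. ] [14.4 18.1] tri [ 0.6716 -0.0148  0.01  ] [0.0003 0.0003] topplane [ 0.6713 -0.0149  0.014 ] scene [ 0.6733 -0.0119  0.014 ]
dib [170.8 267.1] [ 6.1 36.7] 155.0 [448.7 266.4] [ 5.7 35.9] tri [0.4966 0.3745 0.014 ] [0.0005 0.0005] topplane [0.4971 0.3721 0.02  ] scene [0.5001 0.3765 0.02  ]
tray ((371.5856018066406, 243.6270751953125), (34.11068344116211, 50.4039192199707), 86.98721313476562) [[0.5899, -0.078, 0.048], [0.5948, -0.2067, 0.048], [0.5087, -0.2078, 0.048], [0.504, -0.0804, 0.048]] [ 0.5494 -0.1432  0.048 ] [np.float64(0.1288), np.float64(0.0861), np.float64(0.1275), np.float64(0.0859)]
lid ((256.9122009277344, 255.59022521972656), (41.06770706176758, 38.832725524902344), 77.90524291992188) [[0.5642, 0.2048, 0.055], [0.5833, 0.1094, 0.055], [0.483, 0.0881, 0.055], [0.4645, 0.1824, 0.055]] [0.5238 0.1462 0.055 ] [np.float64(0.0972), np.float64(0.1024), np.float64(0.0961), np.float64(0.1021)]
```

Request:
jog_arm(
  targets=[
    [[85,0.95,0.87,-0.17,0.92],[85,0.95,0.87,-0.17,0.92],[85,0.95,0.87,-0.17,0.92],[85,0.95,0.87,-0.17,0.92],[85,0.95,0.87,-0.17,0.92],[85,0.95,0.87,-0.17,0.92],[85,0.95,0.87,-0.17,0.92],[85,0.95,0.87,-0.17,0.92],[85,0.95,0.87,-0.17,0.92],[85,0.95,0.87,-0.17,0.92],[85,0,0,0,0],[85,0,0,0,0]],
  ],
)

```text
time: 1.65
position: [0.5118, -0.4279, 0.2526]
tool_rot: [0.508, 0.492, 0.508, -0.492]
contact_force: [-0.2, 0.5, -0.7]
width: 0.994
```

```bash
cat > st.py <<'E'
from h import *
from rig import arm
from scipy.spatial.transform import Rotation as Rn
def st():
    s=arm.sense(); q=s["tool_rot"]; R=Rn.from_quat([q[1],q[2],q[3],q[0]]).as_matrix()
    y=R[:,1]; print("t%.2f"%s["time"],"pos",s["position"].round(4),"xdir",R[:,0].round(3),"jaw deg %.1f"%np.degrees(np.arctan2(y[1],y[0])),"w %.3f"%s["width"],"F",s["contact_force"].round(1),"j",s["joint_positions"].round(2)); return s
if __name__=="__main__":
    import sys
    st()
    for a in sys.argv[1:]:
        n,tag=a.split(":"); grab(n,tag)
E
python3 st.py wrist:w1
```

```text
t1.65 pos [ 0.5118 -0.4279  0.2526] xdir [-0.001 -0.    -1.   ] jaw deg 1.8 w 0.994 F [-0.2  0.5 -0.7] j [ 0.84  0.61 -0.35  1.77  0.27  0.81  0.39]
```

View pics/w1.png

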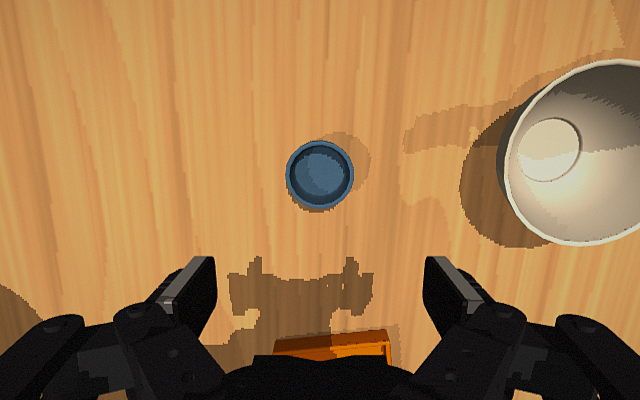

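Wrist view: the dish's rim is centred at about (320,174), with the bowl to its right at (580,150) and the fingers clear of both. Next I measure the rim centre and compare it with the top view.

```bash
python3 - <<'E'
from m import *
w=load("pics/w1.npz");t=load("pics/top0.npz")
e=el(w,mask(w,95,125,60,30),(260,120,380,230)); print(e[:3]); 
P=onz(w,e[0],.028);print(P.round(4))
a=el(t,mask(t,92,130,30,20),(450,235,500,280))
print(tri([(w,e[0]),(t,a[0])]))
c=e[3].reshape(-1,2)
for u,v in [(c[:,0].min(),e[0][1]),(c[:,0].max(),e[0][1])]: print(onz(w,(u,v),.028).round(4))
E
```

```text
(array([319.27325439, 174.13856506]), array([66.5, 67.3]), 3510.5)
[ 0.5103 -0.4142  0.028 ]
(array([ 0.51118589, -0.41707187,  0.01252032]), [np.float64(0.0008655465462437613), np.float64(0.0008655465462436984)])
[ 0.4817 -0.4151  0.028 ]
[ 0.5392 -0.4133  0.028 ]
```

Request:
jog_arm(
  targets=[
    [[85,-0.04,0.42,-0.9,0],[85,0,0,-0.9,0],[85,0,0,-0.9,0],[85,0,0,-0.9,0],[85,0,0,-0.9,0],[85,0,0,-0.9,0],[85,0,0,-0.55,0],[85,0,0,0,0],[85,0,0,0,0],[40,0,0,0,0],[40,0,0,0,0],[40,0,0,0,0],[40,0,0,0,0],[40,0,0,0,0],[40,0,0,0,0]],
  ],
)

```text
time: 3.58
position: [0.5113, -0.4152, 0.076]
tool_rot: [0.509, 0.492, 0.508, -0.492]
contact_force: [-2.1, 1.3, 11.5]
width: 0.678
```

```bash
python3 st.py wrist:w2
```

```text
t3.58 pos [ 0.5113 -0.4152  0.076 ] xdir [ 0.001 -0.001 -1.   ] jaw deg 1.9 w 0.678 F [-2.1  1.3 11.5] j [ 0.75  0.82 -0.24  1.88  0.39  0.48  0.27]
```

View pics/w2.png

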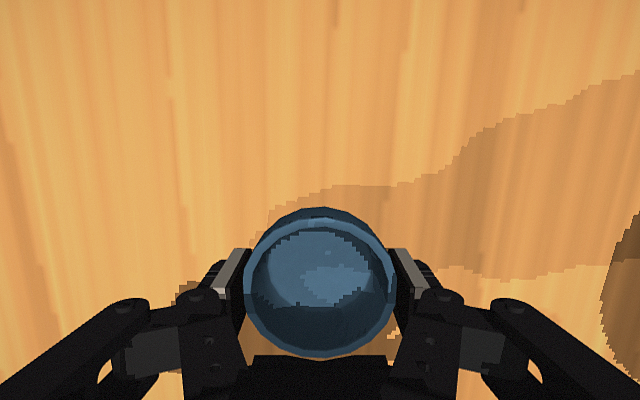

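Request:
jog_arm(
  targets=[
    [[40,0,0,0.4,0],[40,0,0,0.9,0],[40,0,0,1,0],[40,0,0,1,0],[40,0.2,0.9,1,0],[40,0.2,1,1,0],[40,0.2,1,1,0],[40,0.2,1,0.7,0],[40,0.2,1,0,0],[40,0.2,0.9,0,0],[40,0,0,0,0],[40,0,0,0,0]],
  ],
)

```text
time: 5.12
position: [0.5468, -0.2414, 0.2848]
tool_rot: [0.508, 0.492, 0.508, -0.492]
contact_force: [-0.0, -1.1, -0.4]
width: 0.677
```

```bash
python3 st.py wrist:w3
```

```text
t5.12 pos [ 0.5468 -0.2414  0.2848] xdir [ 0.    -0.001 -1.   ] jaw deg 1.9 w 0.677 F [-0.  -1.1 -0.4] j [ 0.58  0.49 -0.37  1.9   0.24  0.79  0.11]
```

View pics/w3.png

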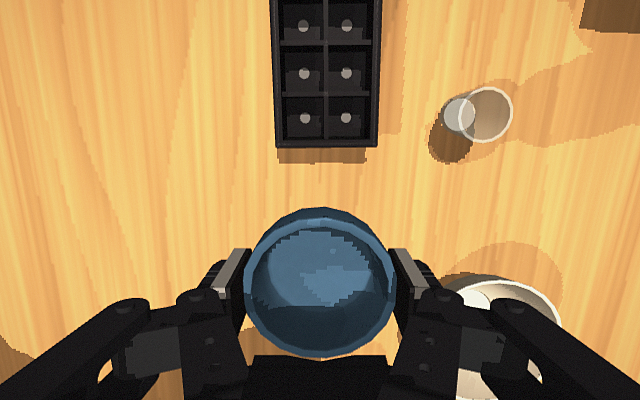

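The dish is held level. The tray's right end shows at (276,147) to (378,146) and the glass rim at (485,114).

Request:
jog_arm(
  targets=[
    [[40,0,1,0,0],[40,0,1,0,0],[40,0,1,0,0],[40,0,1,0,0],[40,0,0,0,0],[40,0,0,0,0]],
  ],
)

```text
time: 5.92
position: [0.5469, -0.1222, 0.2844]
tool_rot: [0.508, 0.492, 0.508, -0.492]
contact_force: [-0.7, 0.2, -1.0]
width: 0.676
```

```bash
python3 st.py wrist:w4
```

```text
t5.92 pos [ 0.5469 -0.1222  0.2844] xdir [-0.    -0.001 -1.   ] jaw deg 1.8 w 0.676 F [-0.7  0.2 -1. ] j [ 0.39  0.45 -0.38  1.98  0.24  0.75 -0.1 ]
```

View pics/w4.png

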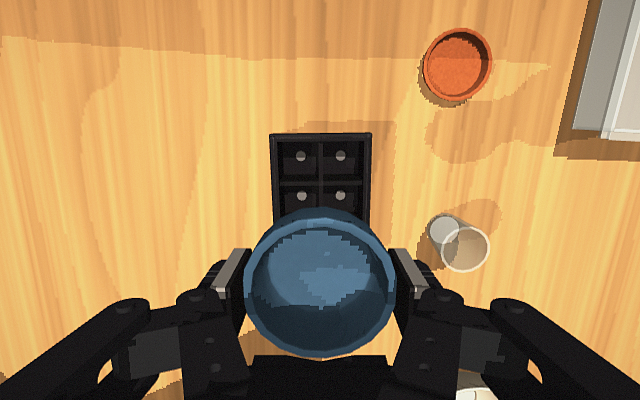

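```bash
python3 - <<'E'
from m import *
w3=load("pics/w3.npz");w4=load("pics/w4.npz")
def dark(f,thr=48):return cv2.inRange(cv2.cvtColor(f["color"],cv2.COLOR_RGB2HSV),(0,0,0),(180,255,thr))
c3=blobs(dark(w3),500,(255,0,400,160))[0];c4=blobs(dark(w4),300,(255,120,385,206))[0]
for c in (c3,c4): print(cv2.boundingRect(c))
# edges: subpixel via gray profile
def corners(f,c,end):
    p=c.reshape(-1,2); 
    if end=="bot":
        l=p[np.argmin(p[:,0]*1.-p[:,1])]; r=p[np.argmax(p[:,0]*1.+p[:,1])]
    else:
        l=p[np.argmin(p[:,0]*1.+p[:,1])]; r=p[np.argmax(p[:,0]*1.-p[:,1])]
    return l,r
a=corners(w3,c3,"bot");b=corners(w4,c4,"top")
print(a,b)
A=[onz(w3,p,.048) for p in a];B=[onz(w4,p,.048) for p in b]
print(np.round(A+B,4)); C=np.mean(A+B,0);d=(B[0]+B[1]-A[0]-A[1])/2;e=(A[1]+B[1]-A[0]-B[0])/2
print("C",C,"len",np.linalg.norm(d),"wid",np.linalg.norm(e),"th",np.arctan2(-d[0],d[1]),np.arctan2(e[1],e[0]))
# cell holes: same hole in both, height ~ floor
H3=[(305,118),(346,118)];H4=[]
e=el(w4,mask(w4,4,11,170,60),(415,20,500,110));print("saucer",e[:3],onz(w4,e[0],.014).round(4))
# glass by bright rim
crop(w3,420,70,540,170,5,"g3");crop(w4,410,200,510,285,5,"g4")
E
```

```text
(270, 0, 112, 148)
(269, 133, 103, 73)
(array([276, 146], dtype=int32), array([375, 146], dtype=int32)) (array([270, 134], dtype=int32), array([371, 134], dtype=int32))
[[ 0.5069 -0.2063  0.048 ]
 [ 0.5936 -0.2036  0.048 ]
 [ 0.5019 -0.0768  0.048 ]
 [ 0.5895 -0.0742  0.048 ]]
C [ 0.54799778 -0.14022537  0.048     ] len 0.12949321854112555 wid 0.08718071912185718 th 0.03535853490963208 0.03061300665049712
saucer (array([457.08963013,  64.00052643]), array([65.9, 74.6]), 3855.5) [ 0.669 -0.011  0.014]
```

View pics/g3.png

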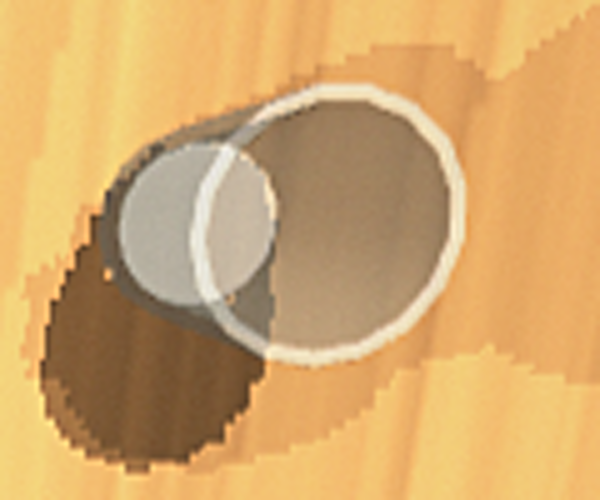

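View pics/g4.png

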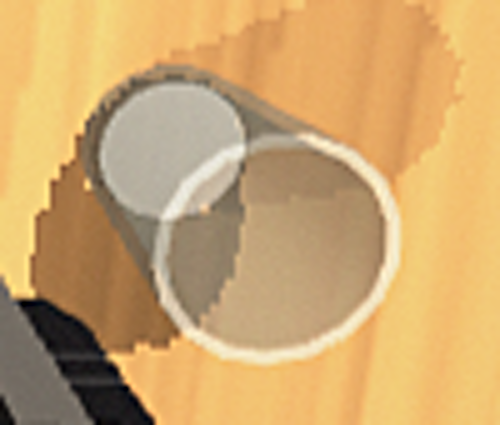

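```bash
python3 - <<'E'
from m import *
w3=load("pics/w3.npz");w4=load("pics/w4.npz")
print(tri([(w3,(485.4,114.8)),(w4,(465.6,249.6))]))
print(onz(w3,(485.4,114.8),.06),onz(w4,(465.6,249.6),.06))
E
```

```text
(array([ 0.68090517, -0.17422041,  0.0598703 ]), [np.float64(0.00015337599750372575), np.float64(0.00015337599750371139)])
[ 0.68067592 -0.17422121  0.06      ] [ 0.68101401 -0.17419383  0.06      ]
```

Request:
jog_arm(
  targets=[
    [[40,-0.03,0.9,0,0],[40,-0.03,0.9,-0.3,0],[40,-0.03,0.9,-0.6,0],[40,0,0.84,-0.9,0],[40,0,0,-1,0],[40,0,0,-1,0],[40,0,0,-1,0],[40,0,0,-0.9,0],[40,0,0,-0.7,0],[40,0,0,-0.35,0],[40,0,0,0,0],[40,0,0,0,0]],
  ],
)

```text
time: 7.48
position: [0.5447, -0.015, 0.0825]
tool_rot: [0.508, 0.492, 0.508, -0.492]
contact_force: [-0.9, -0.9, -1.3]
width: 0.676
```

```bash
python3 st.py
```

```text
t7.47 pos [ 0.5447 -0.015   0.0825] xdir [ 0.001 -0.    -1.   ] jaw deg 1.8 w 0.676 F [-0.9 -0.9 -1.3] j [ 0.05  0.73 -0.18  2.15  0.44  0.29 -0.48]
```

Request:
jog_arm(
  targets=[
    [[40,0,0,-0.18,0],[40,0,0,0,0],[85,0,0,0,0],[85,0,0,0,0],[85,0,0,0,0],[85,0,0,0.4,0],[85,0,0,0.9,0],[85,0,0,1,0],[85,0,0,1,0],[85,0,0,1,0],[85,0.7,0,1,0],[85,0.9,0,0.4,0],[85,1,0,0,0],[85,0.9,0,0,0],[85,0.4,0,0,0],[85,0,0,0,0],[85,0,0,0,0]],
  ],
)

```text
time: 9.6
position: [0.6602, -0.0146, 0.2475]
tool_rot: [0.508, 0.491, 0.508, -0.492]
contact_force: [0.3, -0.3, 0.6]
width: 0.997
```

```bash
python3 st.py wrist:w5 top:t5
```

```text
t9.60 pos [ 0.6602 -0.0146  0.2475] xdir [-0.001 -0.    -1.   ] jaw deg 1.9 w 0.997 F [ 0.3 -0.3  0.6] j [ 0.17  0.61 -0.36  1.79  0.29  0.8  -0.3 ]
```

View pics/w5.png

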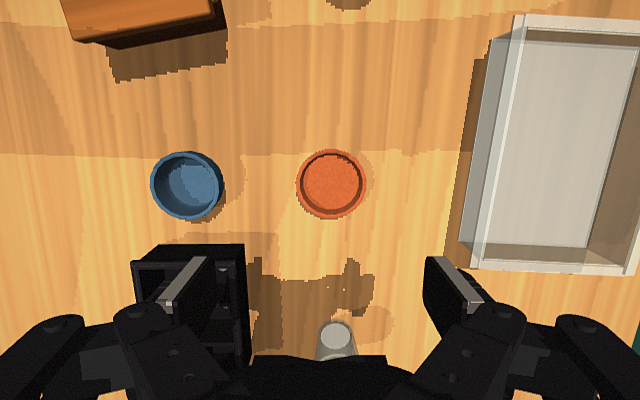

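View pics/t5.png

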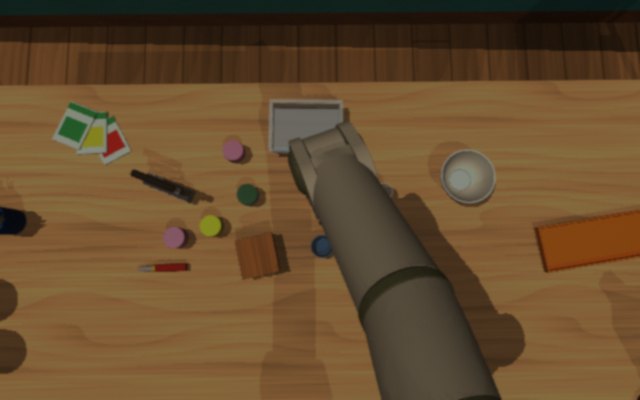

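```bash
python3 - <<'E'
from m import *
w=load("pics/w5.npz")
e=el(w,mask(w,4,11,170,60),(285,140,380,230));P=onz(w,e[0],.014);print("saucer",e[:3],P)
w4=load("pics/w4.npz");e4=el(w4,mask(w4,4,11,170,60),(415,20,500,110))
c=e4[3].reshape(-1,2); print(tri([(w,e[0]),(w4,e4[0])]))
e=el(w,mask(w,95,125,60,30),(140,140,235,230));c=cv2.minEnclosingCircle(e[3]);print("dish",e[:3],onz(w,e[0],.028))
print("white tray near edge z0",onz(w,(462,215),0),onz(w,(478,230),.03))
E
```

```text
saucer (array([330.73196411, 183.27041626]), array([68. , 69.4]), 3700.5) [ 0.66921058 -0.01054791  0.014     ]
(array([ 0.66931107, -0.01081068,  0.01302959]), [np.float64(8.79601707927413e-05), np.float64(8.796017079271286e-05)])
dish (array([185.99414062, 184.47584534]), array([67.1, 72.2]), 3802.0) [ 0.5455139 -0.0126379  0.028    ]
white tray near edge z0 [ 0.79639452 -0.04031951  0.        ] [ 0.79916511 -0.04484166  0.03      ]
```

Request:
jog_arm(
  targets=[
    [[85,0.3,0.13,-0.9,0],[85,0,0,-0.9,0],[85,0,0,-0.9,0],[85,0,0,-0.9,0],[85,0,0,-0.9,0],[85,0,0,-0.8,0],[85,0,0,-0.45,0],[85,0,0,-0.15,0],[85,0,0,0,0],[85,0,0,0,0]],
  ],
)

```text
time: 10.95
position: [0.6708, -0.0108, 0.0714]
tool_rot: [0.508, 0.492, 0.508, -0.491]
contact_force: [-0.2, 0.4, 0.6]
width: 0.994
```

```bash
python3 st.py wrist:w6
```

```text
t10.95 pos [ 0.6708 -0.0108  0.0714] xdir [ 0.001  0.    -1.   ] jaw deg 1.9 w 0.994 F [-0.2  0.4  0.6] j [ 0.09  0.83 -0.26  1.85  0.4   0.5  -0.4 ]
```

View pics/w6.png

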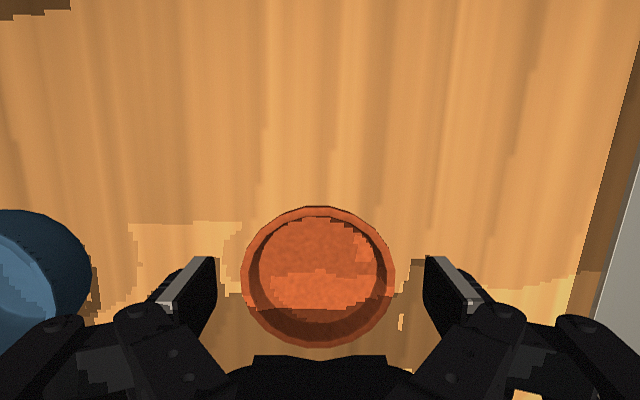

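The saucer, rim centred at (318,277), is between the open fingers. Now I close.

Request:
jog_arm(
  targets=[
    [[40,0,0,0,0],[40,0,0,0,0],[40,0,0,0,0],[40,0,0,0,0],[40,0,0,0,0],[40,0,0,0,0]],
  ],
)

```text
time: 11.75
position: [0.6705, -0.0108, 0.0721]
tool_rot: [0.509, 0.492, 0.508, -0.492]
contact_force: [-4.5, -1.5, 13.3]
width: 0.697
```

```bash
python3 st.py wrist:w7
```

```text
t11.75 pos [ 0.6705 -0.0108  0.0721] xdir [ 0.001 -0.001 -1.   ] jaw deg 1.9 w 0.697 F [-4.5 -1.5 13.3] j [ 0.09  0.83 -0.26  1.85  0.4   0.5  -0.4 ]
```

View pics/w7.png

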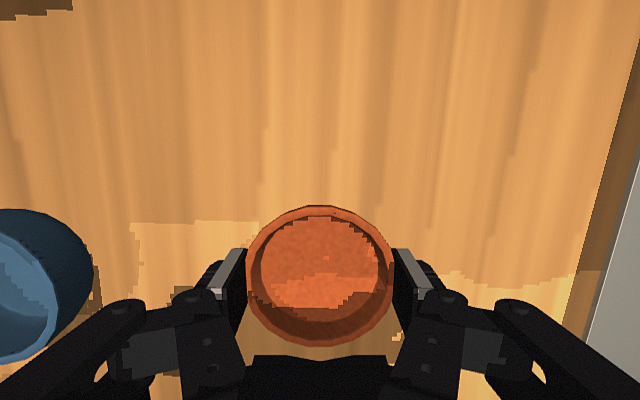

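Request:
jog_arm(
  targets=[
    [[40,0,0,0.4,0],[40,0,0,0.9,0],[40,0,0,1,0],[40,0,0,1,0],[40,-0.4,-0.9,1,0],[40,-0.44,-0.97,0,0],[40,-0.44,-0.97,0,0],[40,-0.44,-0.97,0,0],[40,-0.44,-0.97,0,0],[40,-0.44,-0.97,0,0],[40,-0.44,-0.97,0,0],[40,-0.44,-0.95,0,0],[40,-0.44,-0.95,0,0],[40,0,0,-0.5,0],[40,0,0,-0.9,0],[40,0,0,-0.9,0],[40,0,0,-0.8,0],[40,0,0,-0.6,0],[40,0,0,0,0],[40,0,0,0,0]],
  ],
)

```text
time: 14.3
position: [0.5532, -0.2692, 0.089]
tool_rot: [0.508, 0.492, 0.508, -0.492]
contact_force: [-0.5, -1.0, -1.2]
width: 0.698
```

```bash
python3 st.py wrist:w8
```

```text
t14.30 pos [ 0.5532 -0.2692  0.089 ] xdir [ 0.001 -0.    -1.   ] jaw deg 1.9 w 0.698 F [-0.5 -1.  -1.2] j [ 0.54  0.77 -0.27  1.98  0.45  0.44 -0.04]
```

View pics/w8.png

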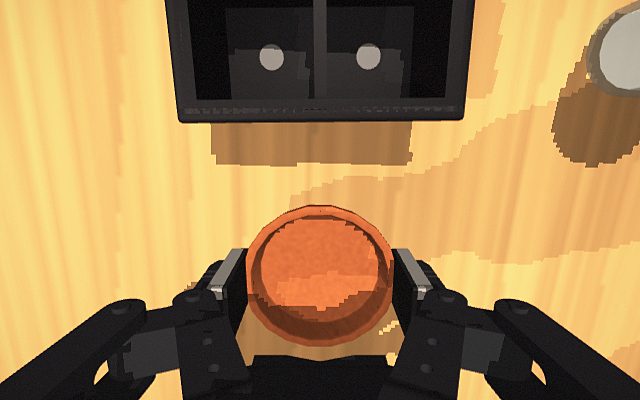

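Request:
jog_arm(
  targets=[
    [[40,0,0,-0.35,0],[40,0,0,-0.18,0],[40,0,0,0,0],[40,0,0,0,0],[85,0,0,0,0],[85,0,0,0,0],[85,0,0,0,0],[85,0,0,0.4,0],[85,0,0,0.9,0],[85,0,0,1,0],[85,0,0,1,0],[85,0,0,1,0],[85,0,0,0.7,0],[85,0,0,0,0],[85,0,0,0,0]],
  ],
)

```text
time: 16.23
position: [0.5524, -0.2694, 0.2225]
tool_rot: [0.508, 0.492, 0.508, -0.492]
contact_force: [-0.6, 0.5, -0.7]
width: 0.994
```

```bash
python3 st.py wrist:w9;  python3 - <<'E'
from m import *
w=load("pics/w9.npz")
e=el(w,mask(w,3,12,165,60),(240,100,400,260));P=onz(w,e[0],.014);print("saucer",e[:3],P)
e=el(w,mask(w,3,12,165,60),(240,100,400,260));print(cv2.boundingRect(e[3]))
E
```

```text
t16.23 pos [ 0.5524 -0.2694  0.2225] xdir [-0. -0. -1.] jaw deg 1.9 w 0.994 F [-0.6  0.5 -0.7] j [ 0.63  0.59 -0.39  1.91  0.34  0.7   0.06]
saucer (array([319.73599243, 193.41114807]), array([73.4, 75.3]), 4338.5) [ 0.55178777 -0.26889367  0.014     ]
(282, 157, 76, 74)
```

View pics/w9.png

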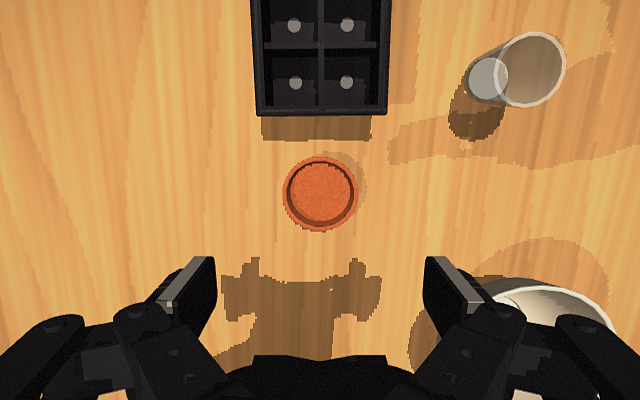

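Request:
jog_arm(
  targets=[
    [[85,0.7,0.5,0,0],[85,0.9,0.67,0,0],[85,0.9,0.67,0,0],[85,0.9,0.67,0,0],[85,0.89,0.66,0,0],[85,0,0,-0.3,0],[85,0,0,-0.9,0],[85,0,0,-0.9,0],[85,0,0,-0.9,0],[85,0,0,-0.8,0],[85,0,0,-0.43,0],[85,0,0,0,0],[85,0,0,0,0]],
  ],
)

```text
time: 17.9
position: [0.6817, -0.1745, 0.0964]
tool_rot: [0.508, 0.492, 0.508, -0.492]
contact_force: [0.3, 0.4, 1.1]
width: 0.996
```

```bash
python3 st.py wrist:w10
```

```text
t17.90 pos [ 0.6817 -0.1745  0.0964] xdir [ 0.001 -0.    -1.   ] jaw deg 1.9 w 0.996 F [0.3 0.4 1.1] j [ 0.36  0.83 -0.31  1.76  0.4   0.61 -0.16]
```

View pics/w10.png

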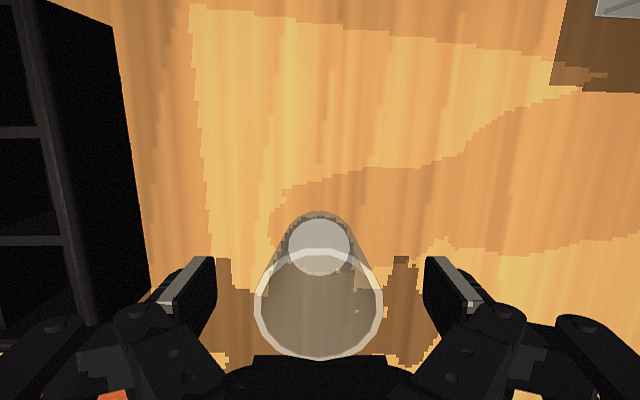

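The glass rim, at (318,302), is centred between the fingers. I close and lift.

Request:
jog_arm(
  targets=[
    [[20,0,0,0,0],[20,0,0,0,0],[20,0,0,0,0],[20,0,0,0,0],[20,0,0,0,0],[20,0,0,0,0],[20,0,0,0,0]],
  ],
)

```text
time: 18.82
position: [0.6815, -0.1744, 0.0965]
tool_rot: [0.508, 0.492, 0.508, -0.492]
contact_force: [-1.9, 0.2, 6.1]
width: 0.507
```

```bash
python3 st.py
```

```text
t18.82 pos [ 0.6815 -0.1744  0.0965] xdir [ 0.001 -0.    -1.   ] jaw deg 1.9 w 0.507 F [-1.9  0.2  6.1] j [ 0.36  0.83 -0.31  1.76  0.4   0.61 -0.16]
```

Request:
jog_arm(
  targets=[
    [[20,0,0,0.4,0],[20,0,0,0.9,0],[20,0,0,0.9,0],[20,0,0,0.9,0],[20,0,0,0.4,0],[20,0,0,0,0],[20,0,0,0,0]],
  ],
)

```text
time: 19.7
position: [0.6809, -0.1743, 0.1996]
tool_rot: [0.508, 0.491, 0.508, -0.492]
contact_force: [-0.5, -0.6, -1.8]
width: 0.508
```

```bash
python3 st.py wrist:w11 scene:s11
```

```text
t19.70 pos [ 0.6809 -0.1743  0.1996] xdir [-0.002  0.    -1.   ] jaw deg 1.9 w 0.508 F [-0.5 -0.6 -1.8] j [ 0.4   0.71 -0.37  1.72  0.34  0.78 -0.1 ]
```

View pics/w11.png

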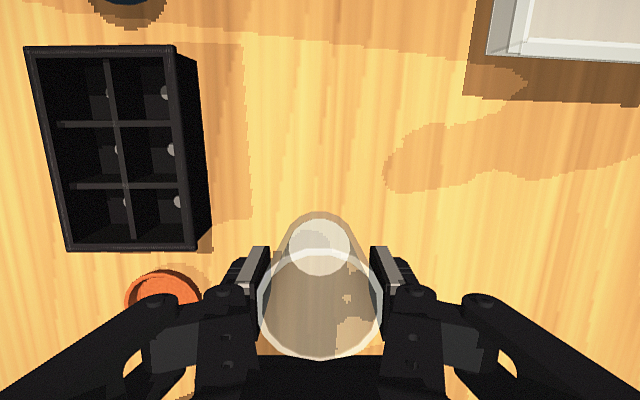

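View pics/s11.png

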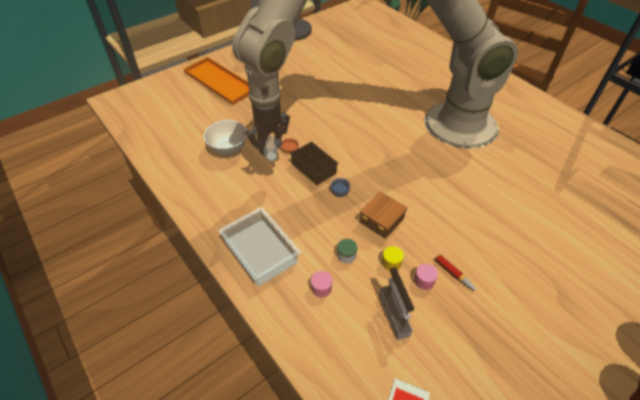

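Request:
jog_arm(
  targets=[
    [[20,-0.7,-0.5,0,0],[20,-0.9,-0.67,0,0],[20,-0.9,-0.67,0,0],[20,-0.9,-0.67,0,0],[20,-0.9,-0.65,0,0],[20,0,0,-0.3,0],[20,0,0,-0.8,0],[20,0,0,-0.8,0],[20,0,0,-0.7,0],[20,0,0,-0.3,0],[20,0,0,0,0],[20,0,0,0,0]],
  ],
)

```text
time: 21.3
position: [0.5529, -0.269, 0.1142]
tool_rot: [0.508, 0.492, 0.508, -0.492]
contact_force: [-0.1, 0.6, -1.5]
width: 0.508
```

```bash
python3 st.py wrist:w12;  python3 - <<'E'
from m import *
w=load("pics/w11.npz")
P=np.array([onz(w,p,.048) for p in [(25,46),(176,46),(195,248),(67,250)]]);print(P.round(4),P.mean(0))
E
```

```text
t21.30 pos [ 0.5529 -0.269   0.1142] xdir [ 0.001 -0.    -1.   ] jaw deg 1.9 w 0.508 F [-0.1  0.6 -1.5] j [ 0.56  0.74 -0.3   1.98  0.44  0.49 -0.03]
[[ 0.5031 -0.0765  0.048 ]
 [ 0.5921 -0.0738  0.048 ]
 [ 0.5954 -0.2014  0.048 ]
 [ 0.5074 -0.2057  0.048 ]] [ 0.54952193 -0.13935565  0.048     ]
```

View pics/w12.png

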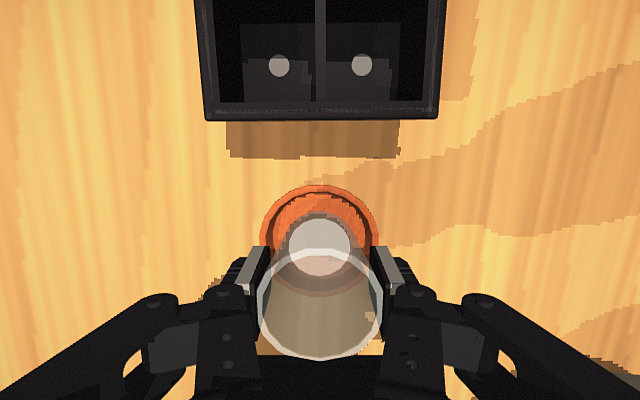

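```bash
python3 - <<'E'
from m import *
w=load("pics/w12.npz")
for z in(.018,.022,.025): print(onz(w,(319,247),z).round(4))
c=cv2.fitEllipse
e=np.array([[260,236],[379,236]]);print(onz(w,(319.5,236),.014))
for p in [(260,240),(379,240),(319,184)]: print(onz(w,p,.014).round(4))
E
```

```text
[ 0.5521 -0.2702  0.018 ]
[ 0.552  -0.2686  0.022 ]
[ 0.552  -0.2673  0.025 ]
[ 0.55217404 -0.26567113  0.014     ]
[ 0.5212 -0.2689  0.014 ]
[ 0.5833 -0.2669  0.014 ]
[ 0.551  -0.2381  0.014 ]
```

Request:
jog_arm(
  targets=[
    [[20,0,0,-0.25,0],[20,0,0,-0.17,0],[20,0,0,0,0],[20,0,0,0,0]],
  ],
)

```text
time: 21.85
position: [0.5524, -0.269, 0.101]
tool_rot: [0.508, 0.492, 0.508, -0.492]
contact_force: [-0.4, -0.1, -1.5]
width: 0.51
```

Request:
jog_arm(
  targets=[
    [[85,0,0,0,0],[85,0,0,0,0],[85,0,0,0,0],[85,0,0,0.4,0],[85,0,0,0.9,0],[85,0,0,1,0],[85,0,0,1,0],[85,0,0,1,0],[85,0,0,0.5,0],[85,0,0,0,0],[85,0,0,0,0]],
  ],
)

```text
time: 23.22
position: [0.5519, -0.269, 0.2441]
tool_rot: [0.508, 0.492, 0.508, -0.492]
contact_force: [-0.7, -0.5, -0.6]
width: 0.995
```

```bash
python3 st.py wrist:w13
```

```text
t23.23 pos [ 0.5519 -0.269   0.2441] xdir [-0.001  0.    -1.   ] jaw deg 1.9 w 0.995 F [-0.7 -0.5 -0.6] j [ 0.64  0.57 -0.42  1.9   0.33  0.75  0.07]
```

View pics/w13.png

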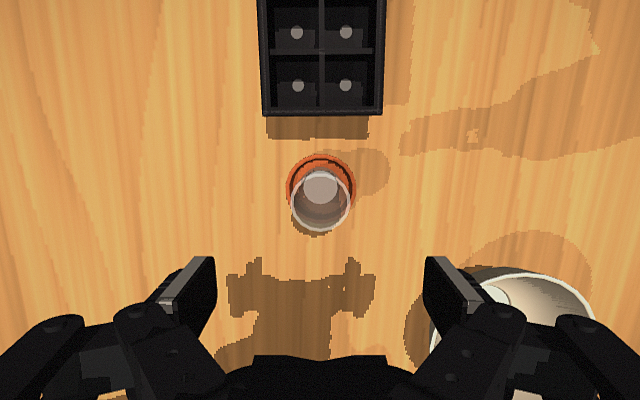

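Request:
jog_arm(
  targets=[
    [[85,0.28,0.8,0,0],[85,0.29,0.98,0,0],[85,0.29,0.98,0,0],[85,0.29,0.98,0,0],[85,0.29,0.98,0,0],[85,0.29,0.98,0,0],[85,0.29,0.98,0,0],[85,0.29,0.98,0,0],[85,0.29,0.98,0,0],[85,0.29,0.98,0,0],[85,0.29,0.98,0,0],[85,0.29,0.98,0,0],[85,0.29,0.98,0,0],[85,0.29,0.98,0,0],[85,0.29,0.96,0,0],[85,0,0,0,0],[85,0,0,0,0]],
  ],
)

```text
time: 25.4
position: [0.6822, 0.1653, 0.2438]
tool_rot: [0.508, 0.491, 0.508, -0.493]
contact_force: [-0.0, -0.2, 0.4]
width: 0.998
```

```bash
python3 st.py wrist:w14 scene:s14
```

```text
t25.40 pos [0.6822 0.1653 0.2438] xdir [-0.002 -0.001 -1.   ] jaw deg 1.9 w 0.998 F [-0.  -0.2  0.4] j [-0.08  0.66 -0.38  1.69  0.31  0.85 -0.56]
```

View pics/w14.png

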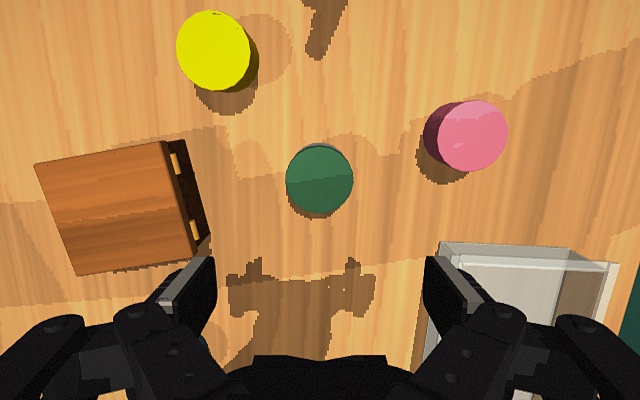

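View pics/s14.png

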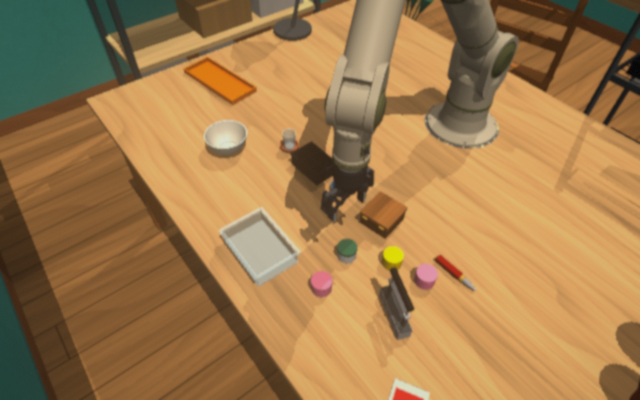

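```bash
python3 - <<'E'
from m import *
w=load("pics/w14.npz");s=load("pics/scene0.npz")
crop(w,260,120,380,230,5,"tinconf")
e=el(w,mask(w,50,85,80,30),(270,130,370,230));P=onz(w,e[0],.042);print("tin",e[:3],P)
b=el(s,mask(s,35,90,50,30),(325,230,370,270));print(tri([(w,e[0]),(s,b[0])]))
print("white",onz(w,(440,242),.04),onz(w,(425,330),.0))
m=mask(w,8,15,150,60,200); c=blobs(m,2000,(20,120,230,285))
for k in c[:2]:
    r=cv2.minAreaRect(k);bp=cv2.boxPoints(r);ap=cv2.approxPolyDP(cv2.convexHull(k),8,True).reshape(-1,2);print(r,ap.tolist())
    Q=np.array([onz(w,p,.055) for p in ap]);print(Q.round(4))
Q=np.array([onz(w,p,.055) for p in [(35,165),(163,140),(195,256),(77,276)]]);print(Q.round(4),Q.mean(0))
E
```

```text
tin (array([318.84509277, 179.01498413]), array([66.3, 66.5]), 3456.5) [0.68021782 0.17884305 0.042     ]
(array([0.68106506, 0.17654156, 0.0374069 ]), [np.float64(0.001613085434072169), np.float64(0.0016130854340723544)])
white [0.78387178 0.12781847 0.04      ] [0.79549677 0.01486003 0.        ]
((122.90506744384766, 209.87686157226562), (129.38792419433594, 157.1458282470703), 77.57405853271484) [[211, 254], [76, 276], [33, 165], [165, 140]]
[[0.5953 0.1173 0.055 ]
 [0.4837 0.0943 0.055 ]
 [0.4653 0.1853 0.055 ]
 [0.566  0.207  0.055 ]]
[[0.4668 0.1853 0.055 ]
 [0.5646 0.2069 0.055 ]
 [0.5824 0.1152 0.055 ]
 [0.4845 0.0943 0.055 ]] [0.5245628  0.15043502 0.055     ]
```

View pics/tinconf.png

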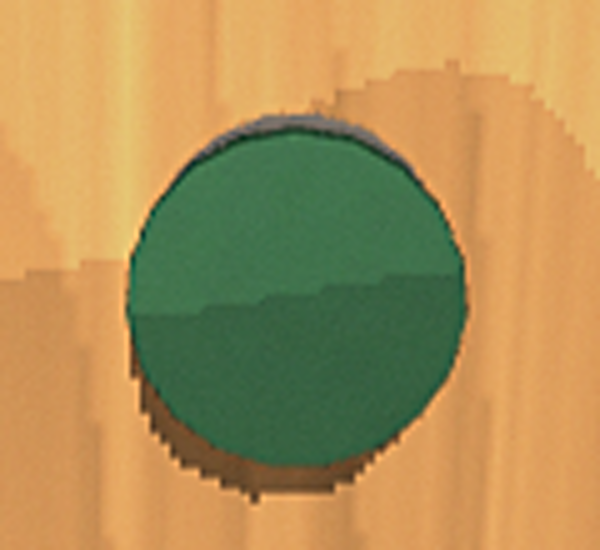

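Request:
jog_arm(
  targets=[
    [[85,-0.07,0.44,-0.6,0],[85,0,0,-0.9,0],[85,0,0,-0.9,0],[85,0,0,-0.9,0],[85,0,0,-0.9,0],[85,0,0,-0.8,0],[85,0,0,-0.5,0],[85,0,0,0,0],[85,0,0,0,0],[35,0,0,0,0],[35,0,0,0,0],[35,0,0,0,0],[35,0,0,0,0],[35,0,0,0,0],[35,0,0,0,0],[35,0,0,0,0]],
  ],
)

```text
time: 27.5
position: [0.681, 0.1792, 0.0814]
tool_rot: [0.508, 0.492, 0.508, -0.491]
contact_force: [-1.9, 0.2, 5.6]
width: 0.629
```

```bash
python3 st.py wrist:w15
```

```text
t27.50 pos [0.681  0.1792 0.0814] xdir [ 0.002  0.    -1.   ] jaw deg 1.9 w 0.629 F [-1.9  0.2  5.6] j [-0.16  0.85 -0.3   1.77  0.41  0.58 -0.67]
```

View pics/w15.png

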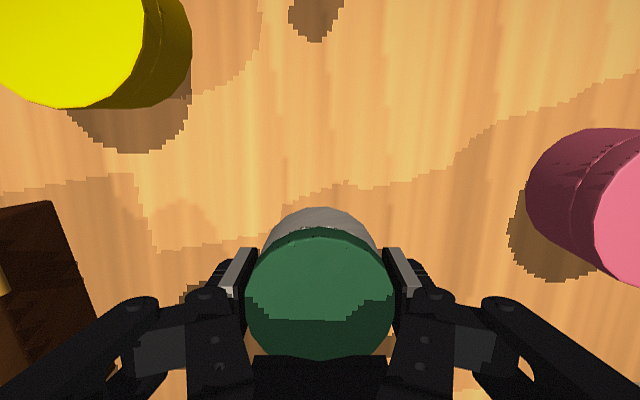

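Request:
jog_arm(
  targets=[
    [[35,0,0,0.4,0],[35,0,0,0.9,0],[35,0,0,1,0],[35,0,0,1,0],[35,0,0,1,0],[35,-0.7,-0.1,0,0],[35,-0.9,-0.18,0,0],[35,-0.9,-0.18,0,0],[35,-0.9,-0.18,0,0],[35,-0.9,-0.18,0,0],[35,-0.92,-0.18,0,0],[35,0,0,-0.4,0],[35,0,0,-0.6,0],[35,0,0,-0.6,0],[35,0,0,-0.3,0],[35,0,0,0,0],[35,0,0,0,0]],
  ],
)

```text
time: 29.68
position: [0.5243, 0.1493, 0.1525]
tool_rot: [0.508, 0.492, 0.508, -0.492]
contact_force: [0.4, -0.6, -0.4]
width: 0.628
```

```bash
python3 st.py wrist:w16 scene:s16; python3 - <<'E'
from m import *
print(onz(load("pics/w15.npz"),(319,292),.042))
E
```

```text
t29.68 pos [0.5243 0.1493 0.1525] xdir [ 0.001  0.    -1.   ] jaw deg 1.9 w 0.628 F [ 0.4 -0.6 -0.4] j [-0.17  0.62 -0.31  2.12  0.41  0.45 -0.76]
[0.67993108 0.18424114 0.042     ]
```

View pics/w16.png

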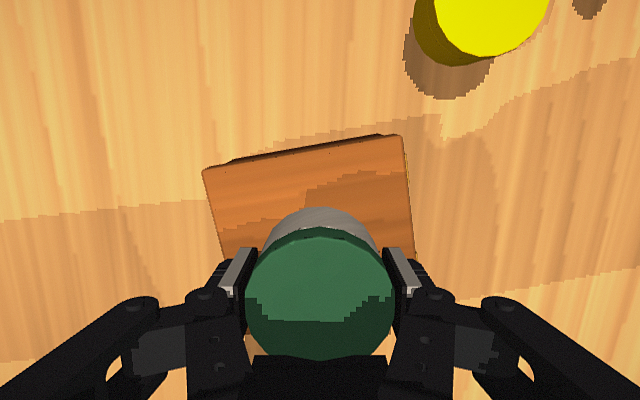

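View pics/s16.png

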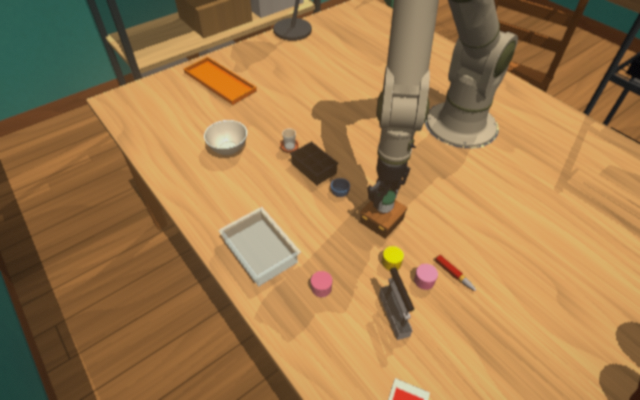

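```bash
python3 - <<'E'
from m import *
print(onz(load("pics/w15.npz"),(319,226),.042)-[0,.0275,0])
w=load("pics/w16.npz")
a=onz(w,(203,170),.055);b=onz(w,(404,135),.055);u=(b-a);print(a,b,np.linalg.norm(u));u/=np.linalg.norm(u);print("lid c",(a+b)/2+np.array([u[1],-u[0],0])*.0475)
print("tin", onz(w,(319,226),.113)-[0,.0275,0])
E
```

```text
[0.67917786 0.18110508 0.042     ]
[0.46572013 0.18602706 0.055     ] [0.5620095  0.20581096 0.055     ] 0.09830079784307531
lid c [0.52342461 0.14939095 0.055     ]
tin [0.52249039 0.1511695  0.113     ]
```

Request:
jog_arm(
  targets=[
    [[35,0,0,-0.3,0],[35,0,0,-0.2,0],[35,0,0,0,0],[35,0,0,0,0],[85,0,0,0,0],[85,0,0,0,0],[85,0,0,0,0],[85,0,0,0.5,0],[85,0,0,0.9,0],[85,0,0,1,0],[85,0,0,1,0],[85,0,0,0,0]],
  ],
)

```text
time: 31.28
position: [0.5248, 0.1494, 0.2421]
tool_rot: [0.509, 0.493, 0.507, -0.49]
contact_force: [-0.2, 0.0, -0.7]
width: 0.992
```

```bash
python3 st.py wrist:w17
```

```text
t31.27 pos [0.5248 0.1494 0.2421] xdir [ 0.005  0.001 -1.   ] jaw deg 1.8 w 0.992 F [-0.2  0.  -0.7] j [-0.09  0.49 -0.41  2.06  0.32  0.65 -0.68]
```

View pics/w17.png

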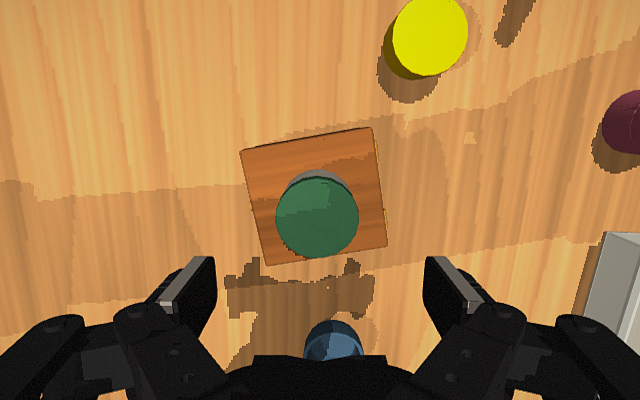

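Request:
jog_arm(
  targets=[
    [[40,-0.1,0.9,0,0],[40,-0.1,1,0,0],[40,-0.1,1,0,0],[40,-0.1,1,0,0],[40,-0.1,1,0,0],[40,-0.1,1,0,0],[40,-0.1,1,0,0],[40,-0.2,0.9,0,0],[40,0,0,0,0],[40,0,0,0,0]],
  ],
)

```text
time: 32.58
position: [0.4968, 0.3822, 0.2384]
tool_rot: [0.508, 0.491, 0.508, -0.492]
contact_force: [-1.2, -0.0, 0.0]
width: 0.473
```

```bash
python3 st.py wrist:w18
```

```text
t32.58 pos [0.4968 0.3822 0.2384] xdir [-0.001 -0.002 -1.   ] jaw deg 1.9 w 0.473 F [-1.2 -0.   0. ] j [-0.49  0.58 -0.38  1.87  0.31  0.74 -1.01]
```

View pics/w18.png

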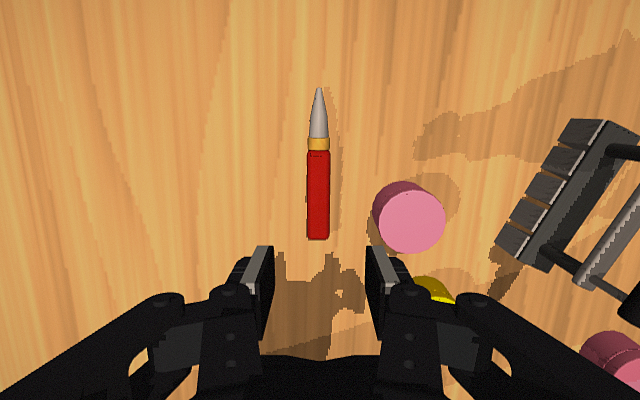

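```bash
python3 - <<'E'
from m import *
w=load("pics/w17.npz")
Q=np.array([onz(w,p,.055) for p in [(240,151),(372,127),(387,245),(268,265)]]);e=el(w,mask(w,50,85,80,30),(260,150,380,270))
print("lid",Q.mean(0),"tin",onz(w,e[0],.097),e[1])
w=load("pics/w18.npz");s=load("pics/scene0.npz")
c=blobs(mask(w,0,6,195,40),300,(280,130,350,260))[0];r=cv2.minAreaRect(c);P=np.array([onz(w,p,.02) for p in cv2.boxPoints(r)]);print(r,P.round(4))
print([np.linalg.norm(P[i]-P[(i+1)%4]).round(4) for i in range(4)])
hc=onz(w,r[0],.02);tip=onz(w,(319,87),.010);d=(tip-hc)[:2];d/=np.linalg.norm(d);print("hc",hc,"tip",tip,"angle of +y axis deg",np.degrees(np.arctan2(d[1],d[0])),np.linalg.norm((tip-hc)[:2]),"origin",hc[:2]+.025*d)
b=el(s,mask(s,0,6,195,40),(425,245,480,295));print(tri([(w,r[0]),(s,b[0])]))
print("pink near edge",[onz(w,p,.042) for p in [(378,220)]],onz(w,(373,205),.0))
E
```

```text
lid [0.52280474 0.15022528 0.055     ] tin [0.52285744 0.14947417 0.097     ] [80.5 81.7]
((317.9999694824219, 194.49996948242188), (21.999996185302734, 88.99998474121094), 0.0) [[0.4863 0.3382 0.02  ]
 [0.4845 0.4165 0.02  ]
 [0.5027 0.4171 0.02  ]
 [0.5057 0.3388 0.02  ]]
[np.float64(0.0783), np.float64(0.0182), np.float64(0.0783), np.float64(0.0195)]
hc [0.49476642 0.37902035 0.02      ] tip [0.49288366 0.46680449 0.01      ] angle of +y axis deg 91.22866921576998 0.08780433184799777 origin [0.49423036 0.4040146 ]
(array([0.49488446, 0.37560214, 0.01186094]), [np.float64(0.001412212251243108), np.float64(0.0014122122512431547)])
pink near edge [array([0.54363566, 0.36475325, 0.042     ])] [0.54576708 0.36583227 0.        ]
```

Request:
jog_arm(
  targets=[
    [[40,-0.09,0.56,-0.6,0],[40,0,0,-0.9,0],[40,0,0,-0.9,0],[40,0,0,-0.9,0],[40,0,0,-0.9,0],[40,0,0,-0.7,0],[40,0,0,-0.45,0],[40,0,0,0,0],[40,0,0,0,0]],
  ],
)

```text
time: 33.75
position: [0.4944, 0.4003, 0.079]
tool_rot: [0.508, 0.492, 0.508, -0.492]
contact_force: [0.1, 0.2, -0.7]
width: 0.468
```

```bash
python3 st.py wrist:w19
```

```text
t33.75 pos [0.4944 0.4003 0.079 ] xdir [ 0.     0.001 -1.   ] jaw deg 1.9 w 0.468 F [ 0.1  0.2 -0.7] j [-0.6   0.8  -0.26  1.94  0.43  0.46 -1.14]
```

View pics/w19.png

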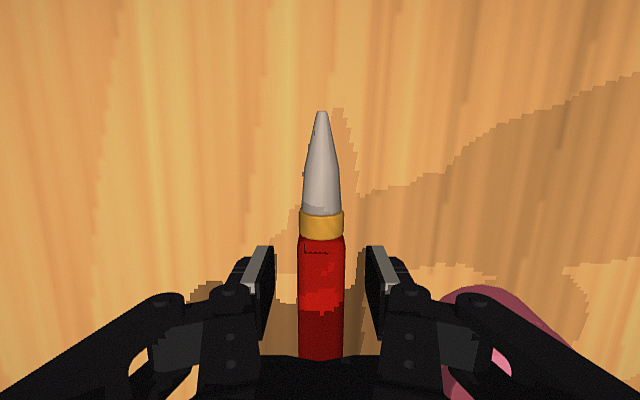

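The handle is centred between the pads at (320,290), and the ferrule at (321,225) is ahead of them. I close.

Request:
jog_arm(
  targets=[
    [[5,0,0,0,0],[5,0,0,0,0],[5,0,0,0,0],[5,0,0,0,0],[5,0,0,0,0],[5,0,0,0.4,0],[5,0,0,0.9,0],[5,0,0,1,0],[5,0,0,1,0],[5,0,0,1,0],[5,0,0,0,0],[5,0,0,0,0]],
  ],
)

```text
time: 35.3
position: [0.4941, 0.3995, 0.2076]
tool_rot: [0.508, 0.492, 0.508, -0.492]
contact_force: [-0.2, 0.0, -0.6]
width: 0.217
```

```bash
python3 st.py wrist:w20
```

```text
t35.30 pos [0.4941 0.3995 0.2076] xdir [ 0. -0. -1.] jaw deg 1.9 w 0.217 F [-0.2  0.  -0.6] j [-0.53  0.63 -0.37  1.88  0.34  0.7  -1.06]
```

View pics/w20.png

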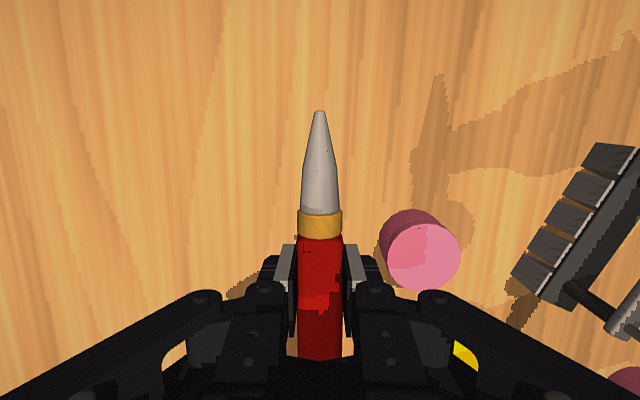

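Request:
jog_arm(
  targets=[
    [[5,-0.3,-0.8,0,0],[5,-0.3,-0.97,0,0],[5,-0.3,-0.97,0,0],[5,-0.14,-0.97,0,0],[5,0,-0.97,0,0],[5,0,-0.97,0,0],[5,0,-0.97,0,0],[5,0,-0.97,0,0],[5,0,-0.97,0,0],[5,0,-0.97,0,0],[5,0,-0.97,0,0],[5,0,-0.97,0,0],[5,0,-0.97,0,0],[5,0,-0.97,0,0],[5,0,-0.97,0,0],[5,0,-0.97,0,0],[5,0,-0.97,0,0],[5,0,-0.97,0,0],[5,0,-0.91,0,0],[5,0,0,0,0]],
  ],
)

```text
time: 37.85
position: [0.4623, -0.148, 0.2067]
tool_rot: [0.507, 0.492, 0.508, -0.493]
contact_force: [0.1, 0.5, -0.2]
width: 0.211
```

Request:
jog_arm(
  targets=[
    [[5,0,0,-0.5,0],[5,0,0,-0.8,0],[5,0,0,-0.8,0],[5,0,0,-0.8,0],[5,0,0,-0.5,0],[5,0,0,-0.3,0],[5,0,0,0,0],[5,0,0,0,0]],
  ],
)

```text
time: 38.85
position: [0.4631, -0.1458, 0.0968]
tool_rot: [0.508, 0.492, 0.508, -0.492]
contact_force: [-0.5, -0.3, -1.0]
width: 0.216
```

```bash
python3 st.py wrist:w21 scene:s21
```

```text
t38.85 pos [ 0.4631 -0.1458  0.0968] xdir [ 0.  0. -1.] jaw deg 1.9 w 0.216 F [-0.5 -0.3 -1. ] j [ 0.33  0.68 -0.2   2.28  0.6   0.22 -0.38]
```

View pics/w21.png

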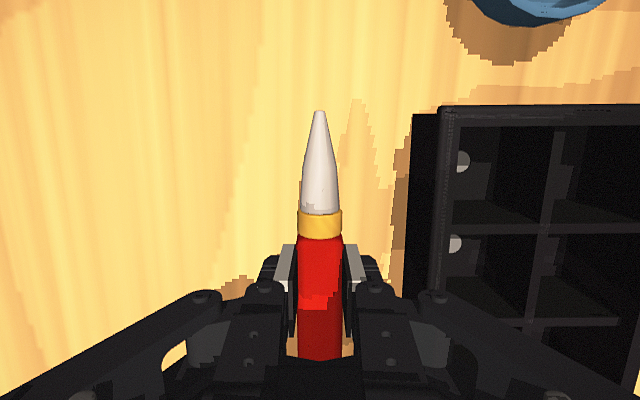

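View pics/s21.png

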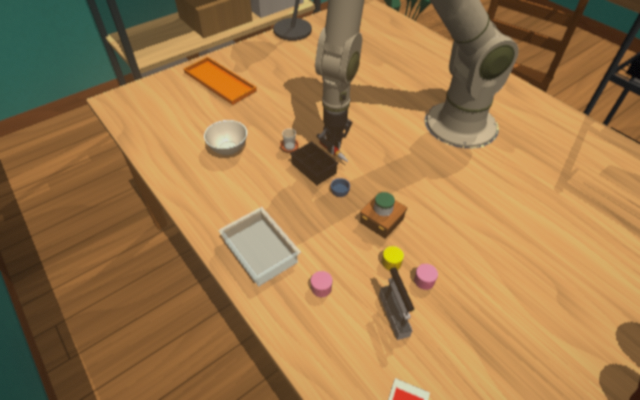

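Request:
jog_arm(
  targets=[
    [[5,-0.1,0,-0.15,0],[5,0,0,-0.2,0],[5,0,0,-0.15,0],[5,0,0,0,0],[5,0,0,0,0]],
  ],
)

```text
time: 39.58
position: [0.46, -0.146, 0.0815]
tool_rot: [0.508, 0.492, 0.508, -0.492]
contact_force: [0.3, 1.0, -0.9]
width: 0.215
```

```bash
python3 st.py wrist:w22
```

```text
t39.58 pos [ 0.46   -0.146   0.0815] xdir [-0. -0. -1.] jaw deg 1.9 w 0.215 F [ 0.3  1.  -0.9] j [ 0.3   0.71 -0.16  2.29  0.62  0.18 -0.4 ]
```

View pics/w22.png

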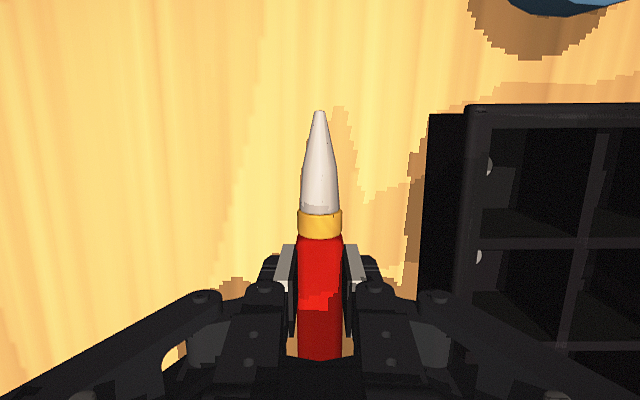

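Request:
jog_arm(
  targets=[
    [[5,0,0,-0.06,0],[5,0,0,0,0],[5,0,0,0,0],[34,0,0,0,0],[34,0,0,0,0],[34,0,0,0,0]],
  ],
)

```text
time: 40.38
position: [0.46, -0.1461, 0.0798]
tool_rot: [0.508, 0.492, 0.508, -0.492]
contact_force: [0.7, -0.0, -0.0]
width: 0.398
```

Request:
jog_arm(
  targets=[
    [[34,0,0,0.3,0],[34,0,0,0.8,0],[34,0,0,1,0],[34,0,0,1,0],[34,0,0,1,0],[34,0,-0.5,1,0],[34,0,-0.5,0.5,0],[34,0,0,0,0],[34,0,0,0,0]],
  ],
)

```text
time: 41.5
position: [0.4596, -0.1756, 0.2475]
tool_rot: [0.508, 0.492, 0.508, -0.492]
contact_force: [-0.1, -0.4, -0.1]
width: 0.398
```

```bash
python3 st.py wrist:w23 scene:s23
```

```text
t41.50 pos [ 0.4596 -0.1756  0.2475] xdir [-0.  0. -1.] jaw deg 1.9 w 0.398 F [-0.1 -0.4 -0.1] j [ 0.63  0.45 -0.51  2.16  0.37  0.62 -0.12]
```

View pics/w23.png

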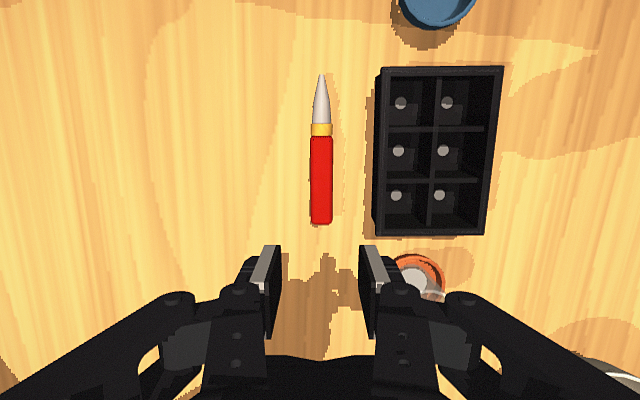

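```bash
python3 - <<'E'
from m import *
w=load("pics/w23.npz")
P=np.array([onz(w,p,.048) for p in [(381,67),(504,66),(484,236),(377,235)]]);C=P.mean(0);d=P[0]+P[1]-P[2]-P[3];th=np.arctan2(-d[0],d[1])
print(P.round(4),C,th)
R=np.array([[np.cos(th),np.sin(th)],[-np.sin(th),np.cos(th)]])
a=onz(w,(322,224),.01);h=onz(w,(321,180),.02);t=onz(w,(322,74),.01);u=(t-h)[:2];u/=np.linalg.norm(u)
o=h[:2]+.025*u;print("dib origin tray",R@(o-C[:2]),"tip-based",R@(t[:2]-.065*u-C[:2]),"ang",np.arctan2(-u[0],u[1])-th)
E
```

```text
[[ 0.5004 -0.0772  0.048 ]
 [ 0.5897 -0.0737  0.048 ]
 [ 0.5955 -0.2048  0.048 ]
 [ 0.5072 -0.2067  0.048 ]] [ 0.54820913 -0.14057505  0.048     ] 0.048181098282301174
dib origin tray [-0.08891919  0.00232204] tip-based [-0.08897313  0.00020919] ang -0.025521209211419454
```

Request:
jog_arm(
  targets=[
    [[34,0,-0.9,0.5,0],[34,0,-1,0.5,0],[34,0,-1,0.5,0],[34,0,-1,0.5,0],[34,0,-1,0.5,0],[34,0,-1,0.5,0],[34,0,-1,0.5,0],[34,0,-1,0,0],[34,0,-1,0,0],[34,0,-1,0,0],[34,0,-1,0,0],[34,0,-1,0,0],[34,0,-1,0,0],[34,0,0,0,0],[34,0,0,0,0]],
  ],
)

```text
time: 43.48
position: [0.4607, -0.5616, 0.3518]
tool_rot: [0.508, 0.492, 0.509, -0.491]
contact_force: [0.1, -0.9, -0.0]
width: 0.398
```

```bash
python3 st.py top:t24 scene:s24; python3 -c "
from h import *
t=load('pics/t24.npz');crop(t,150,130,500,290,2.2,'t24c');s=load('pics/s24.npz');crop(s,190,90,440,300,3,'s24c')"
```

```text
t43.48 pos [ 0.4607 -0.5616  0.3518] xdir [-0.001  0.002 -1.   ] jaw deg 2.0 w 0.398 F [ 0.1 -0.9 -0. ] j [ 1.11  0.61 -0.5   1.52  0.31  1.1   0.57]
```

View pics/t24c.png

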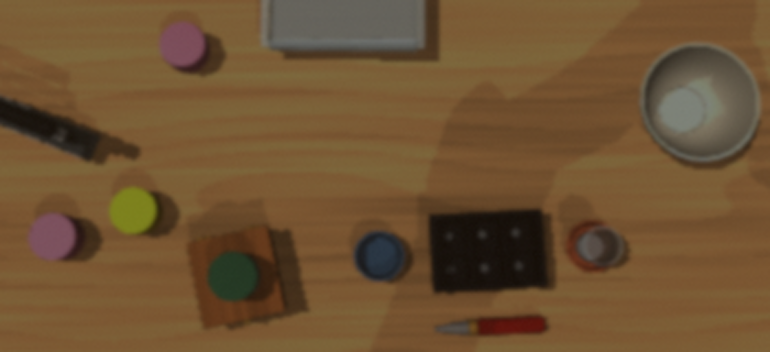

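View pics/s24c.png

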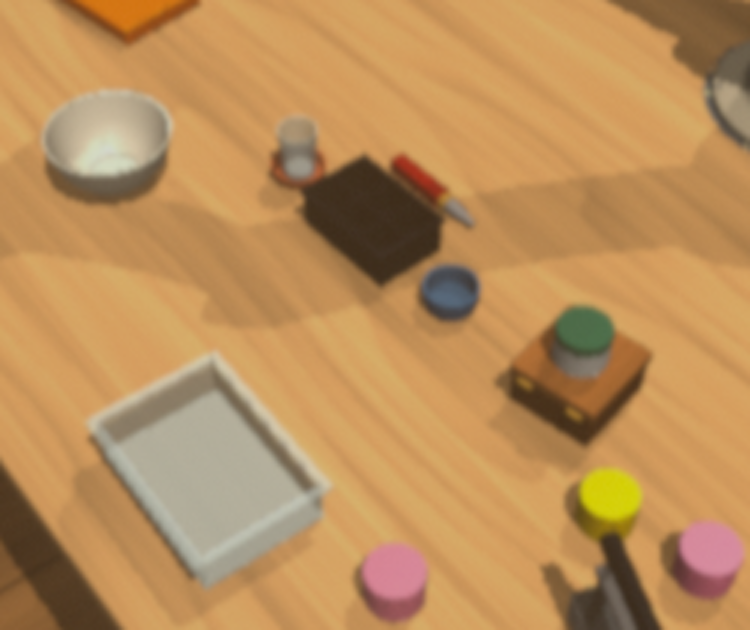

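```bash
python3 - <<'E'
from m import *
w=load("pics/w13.npz"); print("glass rim",onz(w,(319.5,203),.064),"foot",onz(w,(320,187),.008))
from rig import arm
print(arm.job_done())
E
```

```text
glass rim [ 0.55102492 -0.26908187  0.064     ] foot [ 0.55142996 -0.26901589  0.008     ]
the job is handed in; nothing more can be done
None
```

I laid the bench and handed the job in at 43.5 s; no verdict came back. I never touched the white bowl, the soil blocker or the pink and yellow look-alikes.

Last checks, measured from the wrist camera with the tray centre at about (0.549, -0.140):

| Item | Where it ended up | Target |
|---|---|---|
| Seed tin | About 1 mm from the middle of the lid | Within 15 mm each way |
| Seed dish | About 127 mm from the tray centre on the seed-box side | 111–141 mm |
| Saucer | About 129 mm from the tray centre on the far end | 113–143 mm |
| Glass | Upright in the saucer, about 1 mm off its centre | Within 10 mm |
| Dibber | 89 mm from the tray centre on the robot's side, 2 mm off centre, 0.03 rad off parallel | 70–100 mm, within 20 mm, below 0.15 rad |

- **Final view:** the top and scene pictures show everything upright and in place, with the arm clear.
- **Disagreements:**
  - The top and wrist cameras differed by about 3–4 mm in y on the tray, lid and tin. I used mostly the wrist values, which agreed with the grasps.
  - Two-view height checks gave 12–18 mm for the dish rim (true 28 mm) and 12–14 mm for the dibber's top (20 mm), because the colour blobs were coarse. For those I used the stated heights.
  - The glass and saucer heights agreed to about 1 mm, and the tin to about 5 mm.

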